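Load the long-path cell into the photometer's spring carrier

TASK

Take the long glass cell out of its rack and load it into the carrier of the little photometer so that its clear end windows face the lamp and the detector: press it back against the spring follower, lower it behind the shoulder until its foot is fully down on the seat, and let go so that the spring holds it, upright and in line with the beam. The carrier is clamped at an unknown place on its rail, so feel for the spring and be gentle with the glass; keep the cell upright all the way and leave the short cell in its rack.

Things in the scene. Friction and masses are not known exactly. Their poses are not given: they have to be found in the camera images.
- long_cell_center (a point): Centre of the long glass cell: an upright block 42.5 long (its x), 12.5 wide (y), 49 mm tall (z up; the top 4 mm are a flat white cover), 35 to 70 g. Its narrow ends (+x, -x) are the clear windows; the frosted long sides are the ones to grip. Half a turn about z changes nothing. It stands in an outer pocket of the rack, foot 4 mm above the bench.
- short_cell_center (a point): Centre of the short glass cell: the same but 22.5 mm long. It stands in the other outer pocket, 72 mm from the long cell, and stays there.
- cell_rack: White plastic rack fixed on the bench, 66 (x) by 112 (y) by 14 mm tall, origin at the centre of its underside. Three pockets 36 mm apart along its y, each 45 mm along x and 15 mm along y, floor 4 mm above the bench. The cells stand in the outer two, long way along the rack's x; the middle one is empty.
- photometer: Photometer fixed on the bench: aluminium rail 350 mm along its y axis (the light path), 56 mm wide, origin at the centre of its underside, z up. White lamp housing at the +y end, grey detector housing at the -y end, 84 mm tall. Between them a black cell carrier is clamped on the rail, shifted along y by an unreported S, anything from -15 to +15 mm.
- rail_mid (a point): Photometer's middle (x = y = 0), 56.5 mm above the bench, axes as the photometer; at S = 0 a seated cell's centre is here (else at y = S). The carrier's trough runs along y, centred on x = 0, 15 mm wide between walls whose tops are 44 mm above the bench. The free space from shoulder to follower is 36 mm, 6.5 mm less than the cell, so the follower must be pushed back.
- detector_lens (a point): Centre of the detector's lens (y = -92 mm, 58 mm above the bench, barrel 31 mm across). On this side the trough's floor is a loading land 38 mm above the bench, from y = S-66 to a vertical shoulder at y = S-21 mm; beyond it is the seat, 32 mm above the bench. Seated, the cell's end rests on this shoulder, 6 mm high.
- lamp_lens (a point): Centre of the lamp's lens (y = +92 mm, 58 mm above the bench, barrel 31 mm across). On this side is the spring follower, a steel frame in the trough, 39 to 69.5 mm above the bench, its face at y = S+15 mm when free. It yields to +y: 4 N to start, then 0.5 N per mm, hard stop after 10 mm. Released, it slides a lowered cell back against the shoulder.

How it is judged:
By the outcome, as a careful person would: the job done as asked, in the order asked, and still so for the second after the job is handed in, with the robot touching nothing.
It also fails if it takes over 48 s, if anything falls off the work surface, if the arm or the gripper's body presses on something with over 40 N, if the wrist force passes 120 N, or if a joint passes its speed limit or range.

ROBOT

A 6-joint arm with a two-finger parallel gripper is mounted at the origin on a cart in front of the work surface, level with it; the furniture and walls round the work are solid. World frame = base frame: x ahead of the robot, y to its left, z up, the work surface at z = 0. Lengths are in m, angles in rad, forces in N, time in s.
With the tool pointing down it reaches from about 0.275 to 0.725 m from the base axis. Payload 15.9 kg.
Tool frame: the origin (TCP) lies on the centre line of the jaws, within the pads' length; the fingertips stand 25 mm ahead of it and the grasp point (between the pads) lies 6 mm ahead of it; z points along the fingers, y is the line along which they close (so a half turn about z gives the same grasp; the last joint's range is limited). The gripper opens to 85 mm and grips with 20 to 120 N. Pads are 22 mm wide; open, the fingers measure 114 mm over their backs; the gripper's body (76 mm by 85 mm) begins 54 mm behind the grasp point. The pads swing forward as they close: fully open they stand 13 mm farther back than shut.
Start: joints at [-1.332, 0.213, -0.034, 1.323, 0, 1.571], TCP at [0.118, -0.486, 0.231] pointing down, gripper open.
Joint ranges: [-2.98, 2.98], [-0.74, 1.72], [-1.14, 1.35], [-2.1, 2.04], [-1.57, 1.44], [-3.14, 3.14]. Speed limits (rad/s): [1.89, 1.89, 2.39, 2.57, 3.14, 3.14].

INTERFACE

Orientations are given as [roll, pitch, yaw] about the fixed x, y, z axes, in that order (R = Rz(yaw) Ry(pitch) Rx(roll)).
In Python, from cell import manip, vision gives the robot as it stands.
- The arm moves only by the tool jog_arm, never from a script. Its argument "steps" is a list of rows, each an object with "delta_pos": the shift along the tool's x, y, z in units of 120 mm (1.0 is 120 mm), a list of three; "rotation": the turn, a rotation vector about the tool's x, y, z in units of pi/4 rad (1.0 is pi/4 rad), a list of three. In form: [{"delta_pos": [tx, ty, tz], "rotation": [wx, wy, wz]}, ...]. A call has exactly 8 rows; each row is the pose to reach, as a shift and turn from the pose commanded when the call began, along the tool's axes at that moment; what a row does not reach only later rows make up. A row lasts 1/8 s, in which the tool goes at most 62.5 mm and 10.7 degrees, less where a joint would pass 70% of its speed; a pose out of reach is approached as far as the arm can. A call with a number of a shift or a turn outside -1 to 1 is refused whole. A call with a gripper value outside its range is refused whole. "jaw" is the opening, from 0 (shut) to 1 (fully open), set as the call begins (left out, the last holds). The fingers move at their own pace and stop on an object; "squeeze" is the grip in N (left out, the last holds). Time passes only in rows, so rows that repeat a pose let the fingers close, or fill a call up. It gives the time, the measured TCP pose, the force, the opening and the grip force at its end, in the units of the state.
- manip.observe(): the state, without advancing time (a new reading comes with each control period).
- vision.capture(name): name is "scene" or "top"; returns the picture (480x640x3 uint8, red, green, blue); there is no depth.
- vision.get_calibration(name): a dict with "fov_y" (degrees; the focal length in pixels is half the picture's height over the tangent of half this angle, whatever the lens; pixels are square), "cx", "cy" (the principal point, pixels), "cam_to_world" (4x4, takes a point from camera to world coordinates). Camera axes: x right, y down, z forward; pixel columns grow to the right and rows downward; lengths in m; the calibration is good to about 2 mm. A picture is of the moment at which its call begins. get_calibration takes no time and is no camera call.
- manip.sign_off(): hands the job in; it is judged then, once.
The state is a dict: "t": time; "q": joint angles; "dq": joint speeds; "effort": joint torques, N m; "position": TCP position; "ee_rot": TCP orientation; "force": force on the tool from outside, world axes, zero at the start; "moment": the same for the moment, N m; "gripper_width": opening from 0.0 (shut) to 1.0 (fully open); "finger_force": force on a finger pad.
Only numpy, scipy, OpenCV 4.12 (cv2) and the standard library are available. Lean on these libraries where they do the work, as an engineer would, in place of code of your own. Each camera call takes 0.05 s, during which the arm holds its last target. There are 200 camera calls.

## Working session

There is one attempt and no reset: what is moved stays moved. The work goes in short steps, Python scripts to look and compute and a tool call to move; the robot and the scene stay as the last step left them, time stands still between calls to the robot, and variables do not carry over. Pictures are saved under pics/ and viewed, at most 10 in all, crops included, and the job is handed in when it is done.

Besides the shell and the picture viewer there is one more tool, called as a command line: name --argument value ..., lists and objects as JSON in quotes. jog_arm: Moves the arm, as the interface text tells. Its arguments: {"type":"object","properties":{"steps":{"type":"array"},"jaw":{"type":"number"},"squeeze":{"type":"number"}},"required":["steps"]}

```bash
mkdir -p pics; ls
python3 - <<'E'
from cell import manip, vision
import cv2
o=manip.observe();print(o)
for n in("scene","top"):
    im=vision.capture(n);cv2.imwrite(f"pics/{n}0.png",im[:,:,::-1])
    c=vision.get_calibration(n);print(n,c)
E
```

```text
pics
{'t': 0.0, 'q': array([-1.33197308e+00,  2.13386715e-01, -3.50636145e-02,  1.32350602e+00,
        2.26031206e-05,  1.57082102e+00]), 'dq': array([-0.00093269,  0.00116247,  0.00041001, -0.00013166, -0.0009805 ,
        0.00016978]), 'effort': array([ 9.02125998e-05, -6.86162424e+01,  4.87119806e+01,  1.73084729e-02,
       -3.91072570e-05, -2.27796909e-05]), 'position': array([ 0.11820452, -0.48546947,  0.23049911]), 'ee_rot': array([-3.14043263e+00, -2.25744596e-05,  2.38798531e-01]), 'force': array([-0.16476155,  0.14349249, -0.22403159]), 'moment': array([ 0.02260774, -0.0160633 , -0.03545454]), 'finger_force': 0.0, 'gripper_width': 1.002115798588651}
scene {'fov_y': 45.620903426298455, 'cx': 316.637437175914, 'cy': 238.53688137830574, 'cam_to_world': array([[ 0.85596419, -0.18027025,  0.48459049, -0.02311414],
       [-0.51696816, -0.31348521,  0.79653684, -0.89200868],
       [ 0.00832006, -0.93232487, -0.36152609,  0.51348453],
       [ 0.        ,  0.        ,  0.        ,  1.        ]])}
top {'fov_y': 46.892471707355696, 'cx': 314.1723940662778, 'cy': 232.10451872079125, 'cam_to_world': array([[ 5.68496004e-04, -9.89114765e-01,  1.47145028e-01,
         3.67327855e-01],
       [-9.99988476e-01,  1.39159283e-04,  4.79889782e-03,
         4.05951978e-02],
       [-4.76713728e-03, -1.47146060e-01, -9.89103286e-01,
         1.19012786e+00],
       [ 0.00000000e+00,  0.00000000e+00,  0.00000000e+00,
         1.00000000e+00]])}
```

View pics/top0.png

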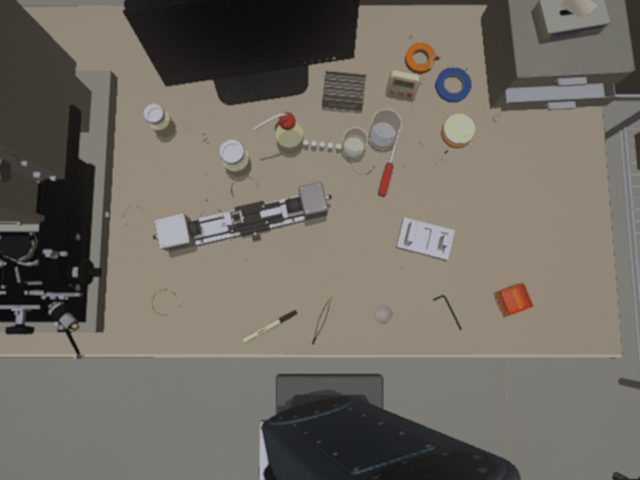

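View pics/scene0.png

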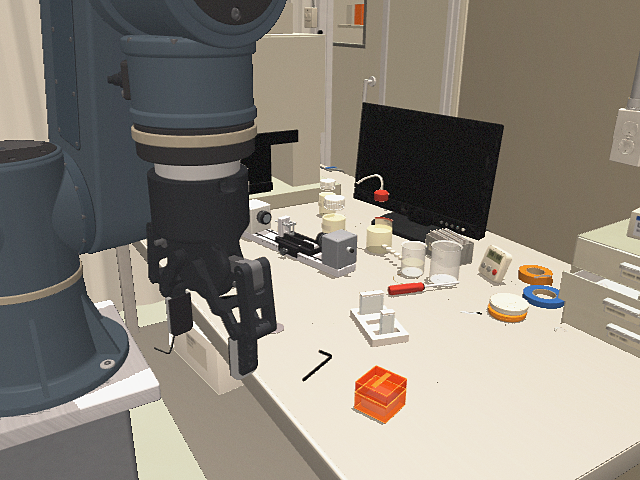

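The top view shows the photometer with the lamp at about (173,232), the detector at (313,200), and the rack at (426,239). The scene view shows both cells in the rack around (378,315). I'll enlarge the crops next.

Run:
```python
import cv2,numpy as np
t=cv2.imread("pics/top0.png");s=cv2.imread("pics/scene0.png")
a=cv2.resize(t[175:270,140:340],None,fx=4,fy=4,interpolation=cv2.INTER_CUBIC)
cv2.imwrite("pics/a.png",a)
b=cv2.resize(t[205:275,385:465],None,fx=5,fy=5,interpolation=cv2.INTER_CUBIC)
c=cv2.resize(s[280:350,340:420],None,fx=5,fy=5,interpolation=cv2.INTER_CUBIC)
cv2.imwrite("pics/b.png",np.hstack([b,c]))
```

```text
(no output)
```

View pics/a.png

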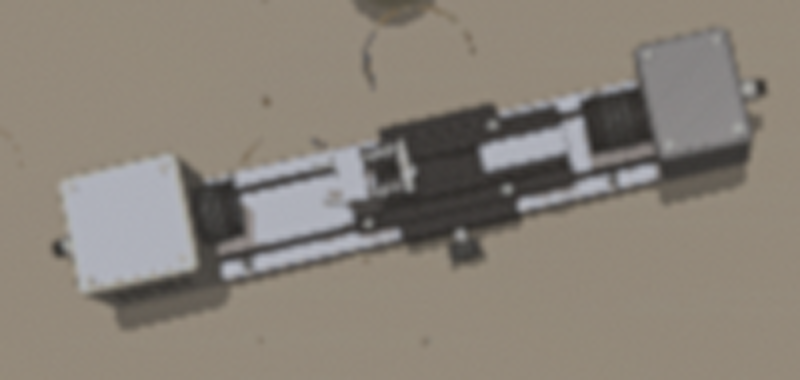

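View pics/b.png

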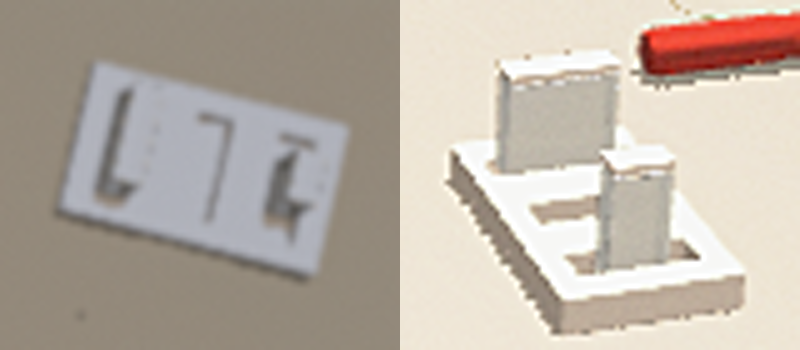

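Crop a: the black carrier sits at crop (380–520, 105–240). The follower frame's cell-side edge is at crop x ≈ 410, and the land shows white at (480–590, 110–170). Crop b: the long cell is in the left (+y) pocket and the short cell in the right one, with a clear rack outline. Now I'll measure.

```bash
cat > h.py <<'E'
import cv2,numpy as np
from cell import vision
def ray(n,uv,z):
    c=vision.get_calibration(n);f=240/np.tan(np.radians(c["fov_y"])/2);T=c["cam_to_world"]
    uv=np.atleast_2d(np.float64(uv))
    d=np.c_[(uv[:,0]-c["cx"])/f,(uv[:,1]-c["cy"])/f,np.ones(len(uv))]@T[:3,:3].T
    o=T[:3,3];return o+d*((z-o[2])/d[:,2])[:,None]
def proj(n,P):
    c=vision.get_calibration(n);f=240/np.tan(np.radians(c["fov_y"])/2);T=c["cam_to_world"]
    p=(np.atleast_2d(P)-T[:3,3])@T[:3,:3];return np.c_[p[:,0]/p[:,2]*f+c["cx"],p[:,1]/p[:,2]*f+c["cy"]]
def blob(n,im,box,lo,hi,z,k=8):
    """largest low-saturation blob with grey in lo..hi inside box -> world rect on plane z"""
    x0,y0,x1,y1=box
    a=cv2.resize(im[y0:y1,x0:x1],None,fx=k,fy=k,interpolation=cv2.INTER_CUBIC)
    g=a.min(2);m=((g>lo)&(g<hi)&(np.ptp(a,axis=2)<25)).astype(np.uint8)
    m=cv2.morphologyEx(m,cv2.MORPH_OPEN,np.ones((5*k//2,)*2))
    c=max(cv2.findContours(m,0,1)[0],key=cv2.contourArea)[:,0]
    P=ray(n,(c+.5)/k-.5+[x0,y0],z)[:,:2].astype(np.float32)
    return cv2.minAreaRect(P*1000),cv2.boxPoints(cv2.minAreaRect(P*1000))
E
python3 - <<'E'
import cv2,numpy as np
from h import *
t=cv2.imread("pics/top0.png")
for p in [(415,240),(405,235),(170,230),(313,198),(240,230),(300,270),(313,213)]:print(p,t[p[1],p[0]])
print("rack",blob("top",t,(385,205,465,275),150,256,.014))
print("lamp",blob("top",t,(145,205,200,260),150,256,.084))
print("det",blob("top",t,(292,175,335,222),105,175,.084))
E
```

```text
(415, 240) [186 177 176]
(405, 235) [153 147 147]
(170, 230) [186 178 175]
(313, 198) [134 134 137]
(240, 230) [50 53 55]
(300, 270) [123 137 147]
(313, 213) [80 82 83]
rack (((529.6416625976562, -193.04510498046875), (112.35860443115234, 66.4562759399414), 75.26375579833984), array([[ 483.2162 , -238.92426],
       [ 547.4865 , -255.82874],
       [ 576.06714, -147.16595],
       [ 511.7968 , -130.26147]], dtype=float32))
lamp (((535.343994140625, 335.1493225097656), (60.28000259399414, 60.33521270751953), 13.150585174560547), array([[499.13092, 357.6686 ],
       [512.85785, 298.91568],
       [571.55707, 312.63004],
       [557.83014, 371.38297]], dtype=float32))
det (((606.2901000976562, 45.01201248168945), (65.17616271972656, 56.22045135498047), 13.98766803741455), array([[567.8737  ,  64.41174 ],
       [581.46295 ,   9.858353],
       [644.7065  ,  25.612282],
       [631.11725 ,  80.16567 ]], dtype=float32))
```

```bash
python3 - <<'E'
from h import *
u=np.array([-.2376,.9714]);v=np.array([.9714,.2376]);C=np.array([.5706,.1911])
def show(nm,crop,z):
    P=ray("top",[140+crop[0]/4-.375,175+crop[1]/4-.375],z)[0,:2];d=P-C
    print(nm,P.round(4),"x",(d@v*1000).round(1),"y",(d@u*1000).round(1))
show("follower face c",(410,168),.0695)
show("f top",(402,140),.0695);show("f bot",(412,192),.0695)
show("shoulder top",(481,148),.038);show("shoulder bot",(487,173),.038)
show("land end top",(562,125),.038);show("land end bot",(572,160),.038)
show("lamp lens tip",(243,208),.0735);show("det lens tip",(583,122),.0735)
show("rail L",(220,275),.0);show("rail L",(235,265),.02);
E
python3 - <<'E'
import cv2
s=cv2.imread("pics/scene0.png")
cv2.imwrite("pics/c.png",cv2.resize(s[195:280,235:365],None,fx=6,fy=6,interpolation=cv2.INTER_CUBIC))
E
```

```text
follower face c [0.5663 0.1943] x -3.5 y 4.1
f top [0.5809 0.1987] x 11.8 y 4.9
f bot [0.5537 0.193 ] x -15.9 y 5.8
shoulder top [0.5826 0.1612] x 4.5 y -31.9
shoulder bot [0.5692 0.1578] x -9.3 y -32.0
land end top [0.595  0.1184] x 6.4 y -76.4
land end bot [0.5761 0.1129] x -13.2 y -77.2
lamp lens tip [0.5448 0.2787] x -4.2 y 91.3
det lens tip [0.5895 0.1052] x -2.0 y -87.9
rail L [0.5197 0.3058] x -22.2 y 123.5
rail L [0.5225 0.2935] x -22.4 y 110.9
```

View pics/c.png

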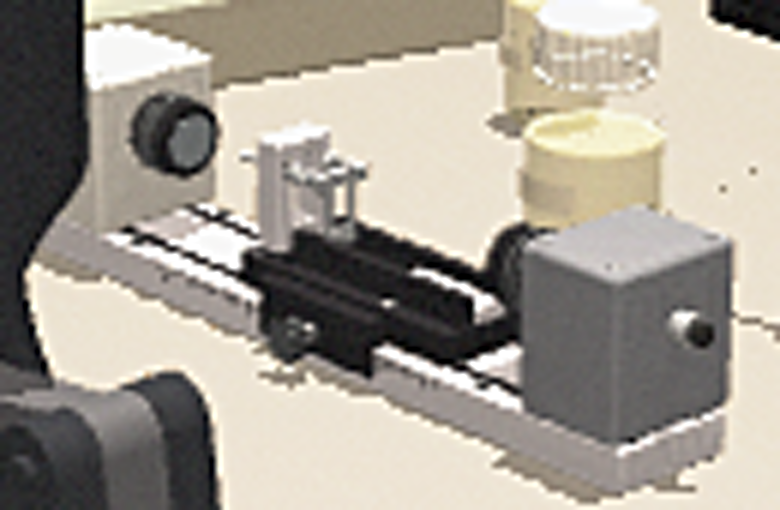

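Crop c: the follower frame (with its white pusher) is at crop (330,190) and the trough opens towards the detector at about (450,290). From the top view S ≈ -11 mm. I'll refine the trough's lateral position from intensity profiles across the land.

Run:
```python
from h import *
from scipy.ndimage import map_coordinates
t=cv2.imread("pics/top0.png").min(2).astype(float)
u=np.array([-.2376,.9714]);v=np.array([.9714,.2376]);C=np.array([.5706,.1911])
xs=np.arange(-45,46,2.)
print("x",xs.astype(int))
for y,z in[(-40,.038),(-48,.038),(-56,.038),(-64,.038),(-72,.038),(70,.02),(80,.02),(60,.02),(-84,.02)]:
    P=C+xs[:,None]/1000*v+y/1000*u
    q=proj("top",np.c_[P,np.full(len(P),z)])
    print(y,map_coordinates(t,[q[:,1],q[:,0]],order=1).astype(int))
ys=np.arange(-90,40,2.)
for x in(-3,0):
    P=C+x/1000*v+ys[:,None]/1000*u;q=proj("top",np.c_[P,np.full(len(P),.038)])
    print(x,list(zip(ys.astype(int),map_coordinates(t,[q[:,1],q[:,0]],order=1).astype(int))))
```

```text
x [-45 -43 -41 -39 -37 -35 -33 -31 -29 -27 -25 -23 -21 -19 -17 -15 -13 -11
  -9  -7  -5  -3  -1   1   3   5   7   9  11  13  15  17  19  21  23  25
  27  29  31  33  35  37  39  41  43  45]
-40 [121 112  96  78  58  47  51  58  57  52  56  86 116 114  80  52  49  62
  99 148 173 175 175 176 173 150 107  67  60  89 117 105  76  58  54  63
  84 109 121 122 122 122 122 122 122 122]
-48 [122 122 122 112  94  92 132 171 170 130  78  54  53  53  47  46  51  64
 100 149 170 174 174 176 174 153 111  67  52  50  53  82 125 142 134 123
 122 122 122 122 121 122 123 123 122 121]
-56 [122 122 121 113  95  93 139 168 152 108  66  53  55  55  49  45  50  61
 101 145 169 175 175 175 168 141  94  57  54  54  58  85 123 142 135 123
 121 122 122 121 122 122 122 122 122 121]
-64 [121 122 115  98  80  85 136 164 153 111  70  55  57  56  50  45  49  65
 106 147 169 174 174 174 168 140  92  59  54  52  58  84 118 135 130 122
 122 122 122 121 121 122 121 121 122 122]
-72 [122 123 120 107  85  85 126 150 137 100  66  53  55  54  49  44  46  62
 104 147 169 175 175 175 169 141  92  60  51  50  60  87 123 136 
[... 4172 characters left out ...]
57)), (np.int64(-6), np.int64(57)), (np.int64(-4), np.int64(57)), (np.int64(-2), np.int64(57)), (np.int64(0), np.int64(56)), (np.int64(2), np.int64(60)), (np.int64(4), np.int64(85)), (np.int64(6), np.int64(130)), (np.int64(8), np.int64(161)), (np.int64(10), np.int64(161)), (np.int64(12), np.int64(121)), (np.int64(14), np.int64(78)), (np.int64(16), np.int64(62)), (np.int64(18), np.int64(60)), (np.int64(20), np.int64(61)), (np.int64(22), np.int64(61)), (np.int64(24), np.int64(68)), (np.int64(26), np.int64(97)), (np.int64(28), np.int64(127)), (np.int64(30), np.int64(136)), (np.int64(32), np.int64(157)), (np.int64(34), np.int64(173)), (np.int64(36), np.int64(177)), (np.int64(38), np.int64(176))]
```

Refined values: photometer yaw 13.1°, seated cell centre ≈ (0.572, 0.181), long cell ≈ (0.539, -0.158) with rack yaw -14.7°. Moving towards the rack now.

jog_arm --steps '[{"delta_pos": [0.12,-0.055,0],"rotation": [0,0,0]},{"delta_pos": [0.25,-0.11,0],"rotation": [0,0,0]},{"delta_pos": [0.38,-0.17,0],"rotation": [0,0,0]},{"delta_pos": [0.5,-0.23,0],"rotation": [0,0,0]},{"delta_pos": [0.62,-0.28,0],"rotation": [0,0,0.05]},{"delta_pos": [0.75,-0.34,0],"rotation": [0,0,0.1]},{"delta_pos": [0.88,-0.39,0],"rotation": [0,0,0.15]},{"delta_pos": [1.0,-0.45,0],"rotation": [0,0,0.2]}]' --jaw 0.6 --squeeze 45

```text
t: 1.1
position: [0.2231, -0.404, 0.2311]
ee_rot: [3.141, -0.0, 0.081]
force: [0.9, -0.1, 0.3]
gripper_width: 0.601
finger_force: 0.0
```

```bash
cat > d.py <<'E'
import sys,numpy as np
from cell import manip
from scipy.spatial.transform import Rotation as R
o=manip.observe();x,y,z,yaw=map(float,sys.argv[1:5])
T=R.from_euler("xyz",o["ee_rot"])
G=R.from_euler("xyz",[np.pi,0,np.radians(yaw)])
print("t",round(o["t"],2),"pos",o["position"].round(4),"rpy",np.degrees(o["ee_rot"]).round(2),"q",o["q"].round(2),"F",o["force"].round(1),"w",round(o["gripper_width"],3),"ff",round(o["finger_force"],1))
print("units",(T.inv().apply(np.array([x,y,z])-o["position"])/.12).round(4),"rot",((T.inv()*G).as_rotvec()/(np.pi/4)).round(4))
E
python3 d.py .5388 -.1582 .231 -14.74
```

```text
t 1.1 pos [ 0.2231 -0.404   0.2311] rpy [ 1.7999e+02 -1.0000e-02  4.6400e+00] q [-1.07  0.13 -0.13  1.31  0.    1.99] F [ 0.9 -0.1  0.3] w 0.601 ff 0.0
units [ 2.7881e+00 -1.8292e+00  7.0000e-04] rot [ 1.000e-04 -2.000e-04  4.307e-01]
```

jog_arm --steps '[{"delta_pos": [0.12,-0.08,0],"rotation": [0,0,-0.125]},{"delta_pos": [0.25,-0.16,0],"rotation": [0,0,-0.25]},{"delta_pos": [0.38,-0.25,0],"rotation": [0,0,-0.375]},{"delta_pos": [0.5,-0.33,0],"rotation": [0,0,-0.5]},{"delta_pos": [0.62,-0.41,0],"rotation": [0,0,-0.625]},{"delta_pos": [0.75,-0.49,0],"rotation": [0,0,-0.75]},{"delta_pos": [0.88,-0.57,0],"rotation": [0,0,-0.875]},{"delta_pos": [1.0,-0.65,0],"rotation": [0,0,-1.0]}]'

```text
t: 2.1
position: [0.3361, -0.3163, 0.2311]
ee_rot: [3.141, -0.0, 0.871]
force: [0.0, -0.1, 0.3]
gripper_width: 0.602
finger_force: 0.0
```

```bash
python3 d.py .5388 -.1582 .15 165.26
```

```text
t 2.1 pos [ 0.3361 -0.3163  0.2311] rpy [179.99  -0.    49.9 ] q [-0.76  0.13 -0.13  1.31  0.    1.52] F [ 0.  -0.1  0.3] w 0.602 ff 0.0
units [2.0958 0.443  0.6757] rot [ 1.0000e-04  2.0000e-04 -2.5636e+00]
```

jog_arm --steps '[{"delta_pos": [0.12,0.03,0],"rotation": [0,0,-0.125]},{"delta_pos": [0.25,0.06,0],"rotation": [0,0,-0.25]},{"delta_pos": [0.38,0.08,0],"rotation": [0,0,-0.375]},{"delta_pos": [0.5,0.11,0],"rotation": [0,0,-0.5]},{"delta_pos": [0.62,0.14,0],"rotation": [0,0,-0.625]},{"delta_pos": [0.75,0.17,0],"rotation": [0,0,-0.75]},{"delta_pos": [0.88,0.19,0],"rotation": [0,0,-0.875]},{"delta_pos": [1.0,0.22,0],"rotation": [0,0,-1.0]}]'

```text
t: 3.1
position: [0.4337, -0.2418, 0.2311]
ee_rot: [3.142, 0.0, 1.656]
force: [-0.1, -0.3, -0.2]
gripper_width: 0.602
finger_force: 0.0
```

```bash
python3 d.py .5388 -.1582 .15 165.26
```

```text
t 3.1 pos [ 0.4337 -0.2418  0.2311] rpy [180.    0.   94.9] q [-0.51  0.21 -0.04  1.32  0.    0.98] F [-0.1 -0.3 -0.2] w 0.602 ff 0.0
units [0.6196 0.9324 0.6757] rot [ 1.0000e-04  1.0000e-04 -1.5636e+00]
```

jog_arm --steps '[{"delta_pos": [0.08,0.12,0],"rotation": [0,0,-0.125]},{"delta_pos": [0.16,0.24,0],"rotation": [0,0,-0.25]},{"delta_pos": [0.24,0.36,0.05],"rotation": [0,0,-0.375]},{"delta_pos": [0.32,0.48,0.1],"rotation": [0,0,-0.5]},{"delta_pos": [0.4,0.6,0.15],"rotation": [0,0,-0.625]},{"delta_pos": [0.48,0.72,0.2],"rotation": [0,0,-0.75]},{"delta_pos": [0.56,0.84,0.25],"rotation": [0,0,-0.875]},{"delta_pos": [0.62,0.932,0.3],"rotation": [0,0,-1.0]}]'

```text
t: 4.1
position: [0.539, -0.1583, 0.1948]
ee_rot: [3.142, -0.0, 2.442]
force: [-0.1, -0.7, -0.2]
gripper_width: 0.6
finger_force: 0.0
```

```bash
python3 d.py .5388 -.1582 .115 165.26
```

```text
t 4.1 pos [ 0.539  -0.1583  0.1948] rpy [180.    -0.   139.91] q [-0.29  0.35  0.06  1.28  0.    0.41] F [-0.1 -0.7 -0.2] w 0.6 ff 0.0
units [ 2.10e-03 -2.00e-04  6.65e-01] rot [ 0.     -0.     -0.5634]
```

jog_arm --steps '[{"delta_pos": [0,0,0.08],"rotation": [0,0,-0.1]},{"delta_pos": [0,0,0.16],"rotation": [0,0,-0.2]},{"delta_pos": [0,0,0.25],"rotation": [0,0,-0.3]},{"delta_pos": [0,0,0.35],"rotation": [0,0,-0.4]},{"delta_pos": [0,0,0.45],"rotation": [0,0,-0.5]},{"delta_pos": [0,0,0.55],"rotation": [0,0,-0.563]},{"delta_pos": [0,0,0.64],"rotation": [0,0,-0.563]},{"delta_pos": [0.002,0,0.665],"rotation": [0,0,-0.563]}]'

```text
t: 5.1
position: [0.538, -0.159, 0.1146]
ee_rot: [3.142, -0.001, 2.879]
force: [-0.9, 0.2, 0.6]
gripper_width: 0.605
finger_force: 0.0
```

```bash
python3 d.py .5388 -.1582 .046 165.26
python3 - <<'E'
from h import *
s=vision.capture("scene")[:,:,::-1];cv2.imwrite("pics/s1.png",s)
t=vision.capture("top")[:,:,::-1];cv2.imwrite("pics/t1.png",t)
p=proj("scene",[[.5388,-.1582,.053]])[0].astype(int);print(p)
a=cv2.resize(s[p[1]-80:p[1]+60,p[0]-70:p[0]+70],None,fx=3.5,fy=3.5,interpolation=cv2.INTER_CUBIC)
cv2.imwrite("pics/s1c.png",a)
E
```

```text
t 5.1 pos [ 0.538  -0.159   0.1146] rpy [ 1.8000e+02 -5.0000e-02  1.6497e+02] q [-0.29  0.38 -0.1   1.09  0.   -0.03] F [-0.9  0.2  0.6] w 0.605 ff 0.0
units [-0.0051  0.0084  0.5716] rot [ 0.0001 -0.0011 -0.0065]
[371 293]
```

View pics/s1c.png

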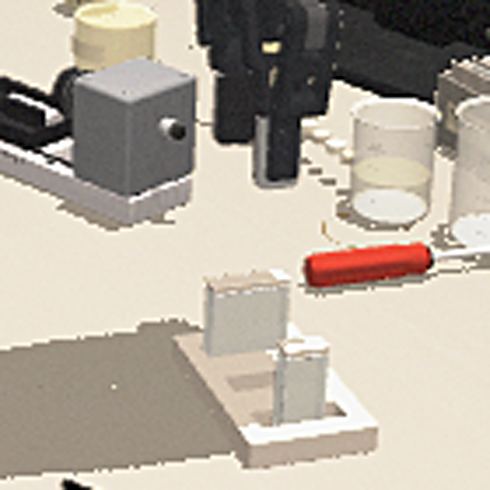

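Crop: the fingertips are above the cell at crop (275,185) and (235,140); the cell's white cover is at (247,280). I'll check that against projected tip positions.

Run:
```python
from h import *
from cell import manip
o=manip.observe();print(o["position"],o["gripper_width"])
c=o["position"][:2];ry=np.array([.2543,.967]);off=np.array([371-70,293-80])
for z in (.09,.1,.11,.12):
  for d in(-.027,.027):
    P=np.r_[c+d*ry,z];print(z,d,((proj("scene",P)[0]-off)*3.5).round())
L=np.array([.5388,-.1582]);rx=np.array([.967,-.2543])
for a in(-21.25,21.25):
  for b in(-6.25,6.25):
    print("cell top",((proj("scene",np.r_[L+a/1e3*rx+b/1e3*ry,.053])[0]-off)*3.5).round())
```

```text
[ 0.53820445 -0.15929288  0.11511169] 0.6004620813714464
0.09 -0.027 [269. 238.]
0.09 0.027 [230. 195.]
0.1 -0.027 [270. 220.]
0.1 0.027 [231. 177.]
0.11 -0.027 [271. 201.]
0.11 0.027 [231. 159.]
0.12 -0.027 [272. 182.]
0.12 0.027 [232. 141.]
cell top [211. 291.]
cell top [202. 280.]
cell top [289. 281.]
cell top [279. 270.]
```

```bash
python3 - <<'E'
from h import *
a=cv2.imread("pics/s1.png").max(2);b=vision.capture("scene").max(2);cv2.imwrite("pics/s2.png",vision.capture("scene")[:,:,::-1])
def low(g):
    return [(x,int(np.where(g[200:285,x]<110)[0].max()+200)) for x in range(360,392,2) if (g[200:285,x]<110).any()]
print(low(a));print(low(b))
E
python3 d.py .5388 -.1582 .046 165.26
```

```text
[(360, 225), (362, 252), (364, 253), (366, 253), (368, 253), (370, 253), (372, 253), (374, 260), (376, 246), (378, 264), (380, 264), (382, 264), (384, 263), (386, 257), (388, 245), (390, 245)]
[(360, 225), (362, 251), (364, 253), (366, 253), (368, 253), (370, 253), (372, 253), (374, 264), (376, 246), (378, 264), (380, 264), (382, 263), (384, 263), (386, 260), (388, 245), (390, 245)]
t 5.3 pos [ 0.5385 -0.1595  0.1156] rpy [-1.8000e+02  3.0000e-02  1.6499e+02] q [-0.29  0.38 -0.1   1.09 -0.   -0.03] F [-0.2 -1.   0.5] w 0.596 ff 0.0
units [0.001  0.0112 0.5799] rot [-0.      0.0007 -0.006 ]
```

Run:
```python
from h import *
c=np.array([.1182,-.4855]);ty=np.array([.2365,-.9716])
for z in(.19,.206,.219,.231,.245):
  print(z,[proj("scene",np.r_[c+d*ty,z])[0].round() for d in(-.05,.05)])
c=np.array([.5385,-.1595]);ty=np.array([.2543,.967])
for z in(.09,.105,.12):
  print(z,[proj("top",np.r_[c+d*ty,z])[0].round() for d in(-.05,.05)])
```

```text
0.19 [array([183., 381.]), array([249., 432.])]
0.206 [array([182., 367.]), array([248., 417.])]
0.219 [array([180., 355.]), array([248., 404.])]
0.231 [array([179., 344.]), array([247., 391.])]
0.245 [array([178., 331.]), array([246., 377.])]
0.09 [array([441., 235.]), array([392., 222.])]
0.105 [array([442., 234.]), array([393., 221.])]
0.12 [array([444., 232.]), array([394., 220.])]
```

Run:
```python
from h import *
s=cv2.imread("pics/s2.png");t=cv2.imread("pics/t1.png")
a=cv2.resize(s[150:290,310:430],None,fx=4,fy=4,interpolation=cv2.INTER_CUBIC)
cv2.imwrite("pics/s2c.png",a)
```

```text
(no output)
```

View pics/s2c.png

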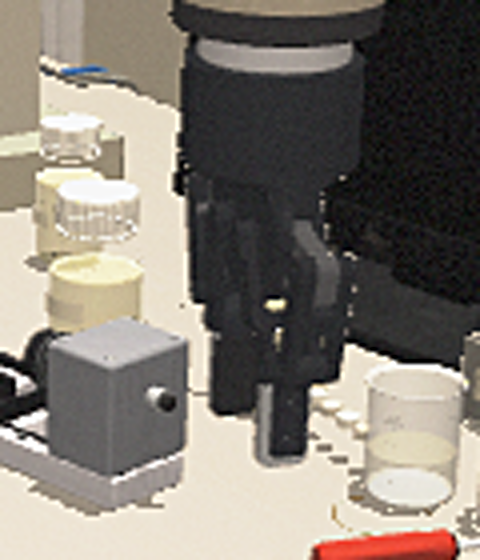

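The tips show about 25 mm higher than the stated geometry. I'll close the jaws to cell width in the air and measure the tip height directly.

jog_arm --steps '[{"delta_pos": [0,0,0],"rotation": [0,0,0]},{"delta_pos": [0,0,0],"rotation": [0,0,0]},{"delta_pos": [0,0,0],"rotation": [0,0,0]},{"delta_pos": [0,0,0],"rotation": [0,0,0]},{"delta_pos": [0,0,0],"rotation": [0,0,0]},{"delta_pos": [0,0,0],"rotation": [0,0,0]},{"delta_pos": [0,0,0],"rotation": [0,0,0]},{"delta_pos": [0,0,0],"rotation": [0,0,0]}]' --jaw 0.2

```text
t: 6.3
position: [0.5383, -0.1596, 0.1152]
ee_rot: [3.142, -0.0, 2.88]
force: [-0.0, 1.4, 0.5]
gripper_width: 0.201
finger_force: 0.0
```

```bash
python3 d.py .5388 -.1582 .046 165.26;python3 - <<'E'
from h import *
im=vision.capture("scene")[:,:,::-1];cv2.imwrite("pics/s3.png",im);b=im.max(2)
print([(x,int(np.where(b[200:285,x]<110)[0].max()+200)) for x in range(356,396,2) if (b[200:285,x]<110).any()])
c=np.array([.5385,-.1595]);ty=np.array([.2543,.967]);tx=np.array([.967,-.2543])
for z in(.09,.1,.11,.12):
  print(z,[proj("scene",np.r_[c+d*ty+e*tx,z])[0].round() for d in(-.008,.008) for e in(-.011,.011)])
cv2.imwrite("pics/s3c.png",cv2.resize(im[220:340,320:420],None,fx=5,fy=5,interpolation=cv2.INTER_CUBIC))
E
```

```text
t 6.3 pos [ 0.5383 -0.1596  0.1152] rpy [180.    -0.   165.02] q [-0.29  0.38 -0.1   1.09  0.   -0.03] F [-0.   1.4  0.5] w 0.201 ff 0.0
units [-0.0011  0.012   0.5766] rot [ 0.     -0.     -0.0054]
[(356, 247), (358, 211), (360, 225), (362, 230), (364, 236), (366, 257), (368, 259), (370, 262), (372, 244), (374, 262), (376, 262), (378, 261), (380, 261), (382, 261), (384, 243), (386, 243), (388, 243), (390, 242), (392, 237), (394, 234)]
0.09 [array([368., 277.]), array([380., 276.]), array([365., 274.]), array([376., 272.])]
0.1 [array([368., 272.]), array([380., 271.]), array([365., 268.]), array([377., 267.])]
0.11 [array([369., 267.]), array([380., 265.]), array([365., 263.]), array([377., 262.])]
0.12 [array([369., 262.]), array([381., 260.]), array([366., 258.]), array([377., 257.])]
```

View pics/s3c.png

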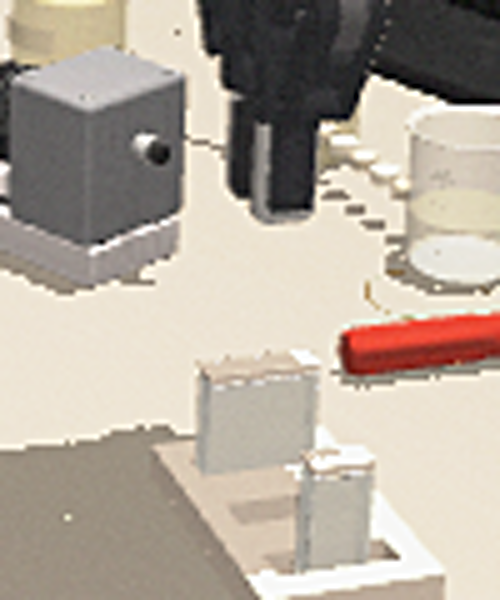

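Both fingertips are at about pixels (377,264) and (368,259), which puts the tips near z ≈ 0.116, roughly TCP height. I'll cross-check with the top view, working numerically.

Run:
```python
from h import *
t0=cv2.imread("pics/top0.png").astype(int);t1=vision.capture("top")[:,:,::-1].astype(int)
cv2.imwrite("pics/t2.png",t1.astype(np.uint8))
m=(t1.max(2)<70)&(t0.max(2)>100)
for r in range(180,262,4):
    x=np.where(m[r,370:480])[0]+370
    print(r,x.min() if len(x) else 0,x.max() if len(x) else 0,len(x))
w=(t1.min(2)>150)
x=np.where(w[205:275,385:465]);print("white left",len(x[0]),x[0].min()+205 if len(x[0]) else 0, x[1].min()+385)
```

```text
180 427 442 13
184 425 441 15
188 423 440 18
192 420 439 18
196 418 438 21
200 416 437 22
204 416 435 20
208 400 434 27
212 410 432 23
216 394 431 35
220 399 429 31
224 409 428 20
228 412 428 17
232 418 426 9
236 417 425 9
240 418 422 5
244 417 421 5
248 415 419 5
252 413 418 6
256 411 417 7
260 409 415 7
white left 26 225 401
```

Run:
```python
from h import *
t=cv2.imread("pics/t2.png");cv2.imwrite("pics/t2c.png",cv2.resize(t[170:290,340:500],None,fx=5,fy=5,interpolation=cv2.INTER_CUBIC))
c=[.5383,-.1596]
for z in(.09,.115,.2,.3):print(z,(proj("top",np.r_[c,z])[0]-[340,170])*5)
```

```text
0.09 [382.12359126 292.4649035 ]
0.115 [393.44429798 282.69575874]
0.2 [436.10775437 245.87955176]
0.3 [496.4527599  193.80514424]
```

View pics/t2c.png

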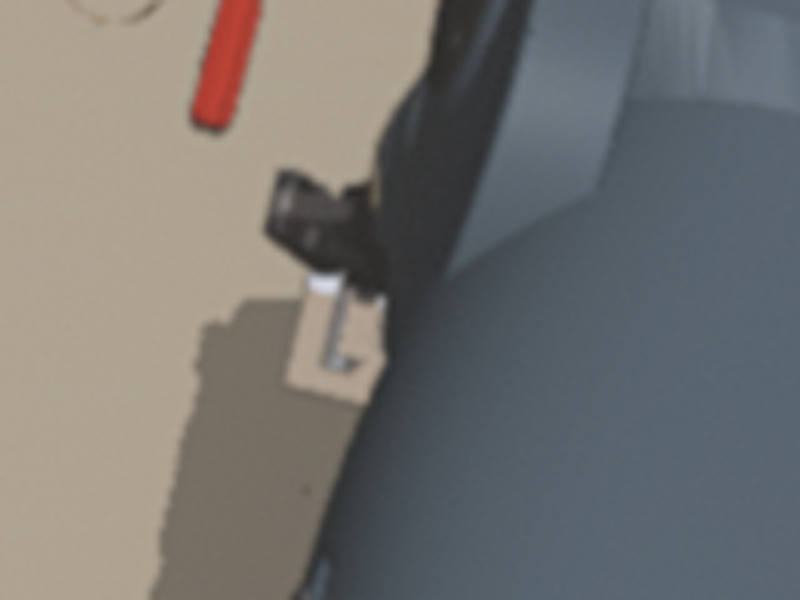

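The top view shows the gripper consistent with its reported x, y, and the cell at (340,330) crop as expected. I'll open the jaws and descend to TCP 0.046, which is safe under either tip geometry, then measure the tips against the cell.

jog_arm --steps '[{"delta_pos": [0,0.012,0],"rotation": [0,0,-0.006]},{"delta_pos": [0,0.012,0],"rotation": [0,0,-0.006]},{"delta_pos": [0,0.012,0.1],"rotation": [0,0,-0.006]},{"delta_pos": [0,0.012,0.2],"rotation": [0,0,-0.006]},{"delta_pos": [0,0.012,0.3],"rotation": [0,0,-0.006]},{"delta_pos": [0,0.012,0.4],"rotation": [0,0,-0.006]},{"delta_pos": [0,0.012,0.5],"rotation": [0,0,-0.006]},{"delta_pos": [0,0.012,0.575],"rotation": [0,0,-0.006]}]' --jaw 0.5

```text
t: 7.4
position: [0.5385, -0.1581, 0.0453]
ee_rot: [3.142, -0.001, 2.885]
force: [-0.8, -0.1, 0.9]
gripper_width: 0.496
finger_force: 0.0
```

```bash
python3 d.py .5388 -.1582 .046 165.26;python3 - <<'E'
from h import *
im=vision.capture("scene")[:,:,::-1];cv2.imwrite("pics/s4.png",im);b=im.max(2)
print([(x,int(np.where(b[220:340,x]<110)[0].max()+220)) for x in range(350,400,2) if (b[220:340,x]<110).any()])
c=np.array([.5388,-.1582]);ty=np.array([.2543,.967]);tx=np.array([.967,-.2543])
for z in(.02,.03,.04,.05,.06):
  print(z,[proj("scene",np.r_[c+d*ty,z])[0].round() for d in(-.032,-.02,.02,.032)])
E
```

```text
t 7.4 pos [ 0.5385 -0.1581  0.0453] rpy [ 1.8000e+02 -3.0000e-02  1.6529e+02] q [-0.29  0.44 -0.2   0.93  0.   -0.03] F [-0.8 -0.1  0.9] w 0.496 ff 0.0
units [-0.0029 -0.0001 -0.0058] rot [ 0.0001 -0.0006  0.0006]
[(350, 263), (352, 263), (354, 262), (356, 261), (358, 262), (360, 269), (362, 289), (364, 290), (366, 289), (368, 289), (370, 298), (372, 283), (374, 300), (376, 300), (378, 300), (380, 300), (382, 299), (384, 283), (386, 283), (388, 290), (390, 294), (392, 275), (394, 266), (396, 235), (398, 235)]
0.02 [array([377., 318.]), array([375., 315.]), array([366., 305.]), array([364., 302.])]
0.03 [array([377., 313.]), array([375., 310.]), array([367., 300.]), array([364., 297.])]
0.04 [array([378., 308.]), array([375., 305.]), array([367., 295.]), array([365., 292.])]
0.05 [array([378., 303.]), array([375., 300.]), array([367., 290.]), array([365., 287.])]
0.06 [array([378., 298.]), array([376., 295.]), array([367., 285.]), array([365., 282.])]
```

Run:
```python
from h import *
s=cv2.imread("pics/s4.png");a=cv2.resize(s[220:345,320:430],None,fx=4.6,fy=4.6,interpolation=cv2.INTER_CUBIC);cv2.imwrite("pics/s4c.png",a)
```

```text
(no output)
```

View pics/s4c.png

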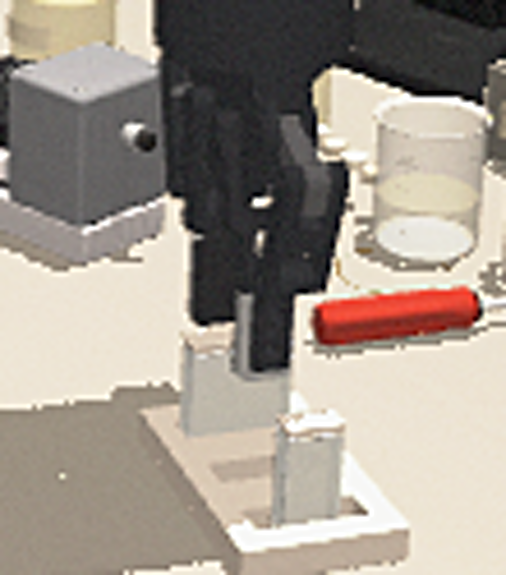

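The crop shows both fingertips, (270,370) front and (210,322) back, only about level with the cell's top, so the tips really are close to TCP height. I'll descend in checked stages.

jog_arm --steps '[{"delta_pos": [0,0,0.02],"rotation": [0,0,0]},{"delta_pos": [0,0,0.04],"rotation": [0,0,0]},{"delta_pos": [0,0,0.06],"rotation": [0,0,0]},{"delta_pos": [0,0,0.075],"rotation": [0,0,0]},{"delta_pos": [0,0,0.085],"rotation": [0,0,0]},{"delta_pos": [0,0,0.09],"rotation": [0,0,0]},{"delta_pos": [0,0,0.095],"rotation": [0,0,0]},{"delta_pos": [0,0,0.1],"rotation": [0,0,0]}]'

```text
t: 8.45
position: [0.5387, -0.1582, 0.0342]
ee_rot: [-3.142, 0.0, 2.885]
force: [0.3, 0.6, 1.0]
gripper_width: 0.499
finger_force: 0.0
```

jog_arm --steps '[{"delta_pos": [0,0,0.005],"rotation": [0,0,0]},{"delta_pos": [0,0,0.01],"rotation": [0,0,0]},{"delta_pos": [0,0,0.015],"rotation": [0,0,0]},{"delta_pos": [0,0,0.02],"rotation": [0,0,0]},{"delta_pos": [0,0,0.025],"rotation": [0,0,0]},{"delta_pos": [0,0,0.03],"rotation": [0,0,0]},{"delta_pos": [0,0,0.035],"rotation": [0,0,0]},{"delta_pos": [0,0,0.04],"rotation": [0,0,0]}]'

```text
t: 9.45
position: [0.5387, -0.1582, 0.0294]
ee_rot: [-3.142, -0.0, 2.885]
force: [-0.1, -0.0, 0.1]
gripper_width: 0.5
finger_force: 0.0
```

```bash
python3 d.py .5388 -.1582 .021 165.26;python3 - <<'E'
from h import *
im=vision.capture("scene")[:,:,::-1];cv2.imwrite("pics/s5.png",im);b=im.max(2)
print([(x,int(np.where(b[220:340,x]<110)[0].max()+220)) for x in range(360,386,2) if (b[220:340,x]<110).any()])
print(im[296:326:2,378].tolist())
E
```

```text
t 9.45 pos [ 0.5387 -0.1582  0.0294] rpy [-180.     -0.    165.29] q [-0.29  0.46 -0.22  0.89 -0.   -0.03] F [-0.1 -0.   0.1] w 0.5 ff 0.0
units [-0.0011 -0.0001  0.0697] rot [-0.     -0.      0.0006]
[(360, 277), (362, 291), (364, 291), (366, 291), (368, 290), (370, 307), (372, 291), (374, 308), (376, 308), (378, 308), (380, 308), (382, 307), (384, 291)]
[[64, 62, 61], [50, 47, 48], [49, 49, 52], [45, 43, 48], [57, 55, 54], [48, 44, 46], [57, 56, 54], [152, 162, 168], [171, 181, 189], [182, 202, 221], [185, 207, 223], [187, 211, 226], [159, 175, 195], [155, 172, 190], [186, 208, 226]]
```

No contact, so the images are right. On down to TCP 0.021, then grip.

jog_arm --steps '[{"delta_pos": [0,0,0.01],"rotation": [0,0,0]},{"delta_pos": [0,0,0.02],"rotation": [0,0,0]},{"delta_pos": [0,0,0.03],"rotation": [0,0,0]},{"delta_pos": [0,0,0.04],"rotation": [0,0,0]},{"delta_pos": [0,0,0.05],"rotation": [0,0,0]},{"delta_pos": [0,0,0.06],"rotation": [0,0,0]},{"delta_pos": [0,0,0.065],"rotation": [0,0,0]},{"delta_pos": [0,0,0.07],"rotation": [0,0,0]}]'

```text
t: 10.5
position: [0.5387, -0.1582, 0.021]
ee_rot: [3.142, -0.0, 2.885]
force: [-1.0, 1.5, 0.4]
gripper_width: 0.497
finger_force: 0.0
```

jog_arm --steps '[{"delta_pos": [0,0,0],"rotation": [0,0,0]},{"delta_pos": [0,0,0],"rotation": [0,0,0]},{"delta_pos": [0,0,0],"rotation": [0,0,0]},{"delta_pos": [0,0,0],"rotation": [0,0,0]},{"delta_pos": [0,0,0],"rotation": [0,0,0]},{"delta_pos": [0,0,0],"rotation": [0,0,0]},{"delta_pos": [0,0,0],"rotation": [0,0,0]},{"delta_pos": [0,0,0],"rotation": [0,0,0]}]' --jaw 0.0 --squeeze 40

```text
t: 11.5
position: [0.5388, -0.1582, 0.0211]
ee_rot: [3.142, 0.0, 2.885]
force: [-1.4, -0.4, 5.4]
gripper_width: 0.137
finger_force: 39.4
```

```bash
python3 d.py .5388 -.1582 .15 165.26;python3 - <<'E'
from h import *
im=vision.capture("scene")[:,:,::-1];cv2.imwrite("pics/s6.png",im);b=im.max(2)
print([(x,int(np.where(b[220:340,x]<110)[0].max()+220)) for x in range(356,392,2) if (b[220:340,x]<110).any()])
c=np.array([.5388,-.1582]);ty=np.array([.2543,.967])
for z in(.01,.02,.03,.04):
  print(z,[proj("scene",np.r_[c+d*ty,z])[0].round() for d in(-.02,-.008)])
E
```

```text
t 11.5 pos [ 0.5388 -0.1582  0.0211] rpy [1.8000e+02 1.0000e-02 1.6529e+02] q [-0.29  0.46 -0.23  0.87  0.   -0.03] F [-1.4 -0.4  5.4] w 0.137 ff 39.4
units [-5.000e-04 -0.000e+00 -1.074e+00] rot [0.0001 0.0003 0.0006]
[(356, 261), (358, 272), (360, 279), (362, 284), (364, 291), (366, 291), (368, 293), (370, 309), (372, 309), (374, 309), (376, 309), (378, 309), (380, 293), (382, 293), (384, 293), (386, 292), (388, 290), (390, 294)]
0.01 [array([374., 320.]), array([372., 316.])]
0.02 [array([375., 315.]), array([372., 312.])]
0.03 [array([375., 310.]), array([372., 307.])]
0.04 [array([375., 305.]), array([373., 302.])]
```

Gripped (width 11.6 mm, 39 N). Lifting.

jog_arm --steps '[{"delta_pos": [0,0,-0.04],"rotation": [0,0,0]},{"delta_pos": [0,0,-0.12],"rotation": [0,0,0]},{"delta_pos": [0,0,-0.24],"rotation": [0,0,0]},{"delta_pos": [0,0,-0.4],"rotation": [0,0,0]},{"delta_pos": [0,0,-0.56],"rotation": [0,0,0]},{"delta_pos": [0,0,-0.72],"rotation": [0,0,0]},{"delta_pos": [0,0,-0.86],"rotation": [0,0,0]},{"delta_pos": [0,0,-0.95],"rotation": [0,0,0]}]'

```text
t: 12.55
position: [0.539, -0.1583, 0.1366]
ee_rot: [-3.142, 0.001, 2.885]
force: [-0.7, 0.2, -0.9]
gripper_width: 0.139
finger_force: 38.9
```

```bash
python3 d.py .572 .175 .14 103.12
python3 - <<'E'
from h import *
im=vision.capture("scene")[:,:,::-1];cv2.imwrite("pics/s7.png",im)
from cell import manip
p=manip.observe()["position"];print(proj("scene",p-[0,0,.017]),proj("scene",p+[0,0,.03]))
b=im[:,:,:].max(2)
u,v=proj("scene",p)[0].astype(int)
print(u,v); print(im.max(2)[v-10:v+34:2,u-14:u+16:2])
E
```

```text
t 12.55 pos [ 0.539  -0.1583  0.1366] rpy [-1.8000e+02  8.0000e-02  1.6529e+02] q [-0.29  0.37 -0.06  1.14 -0.   -0.03] F [-0.7  0.2 -0.9] w 0.139 ff 38.9
units [ 0.4397  2.756  -0.0288] rot [9.0000e-04 1.7000e-03 1.3815e+00]
[[373.1832188 258.5051938]] [[374.38887672 233.38710137]]
373 249
[[237 242 169 191 189 198 117 129  40  49  46  44 176 185 197]
 [237 243 169 192 188 200 125 137  43  45  48  41 187 178 190]
 [236 242 166 188 187 197 128 102  43  47  49  42 188 178 190]
 [236 245 168 188 190 155 128 105  43  53  49  41 181 184 160]
 [247 252 165 188 191 156 135  82  48  46  51  33 195 177 255]
 [244 231 160 190 186 154 144  92  29  23  55  79 191 175 167]
 [236 229 168 191 191 192 150 140 143 137 141 160 191 177 156]
 [237 229 167 192 189 188 194 197 192 190 189 189 187 170 139]
 [237 228 154 192 190 193 191 188 187 187 186 190 194 182 239]
 [237 205 161 198 196 198 209 211 218 221 232 234 216 195 248]
 [236 243 159 213 213 195 185 188 200 209 224 217 244 130 137]
 [236 237 242 240 240 240 238 240 236 236 236 236 236 237 241]
 [237 237 237 237 237 235 235 236 236 235 235 235 236 236 237]
 [237 237 237 236 236 236 237 234 235 236 237 235 237 236 235]
 [236 235 236 236 237 236 237 237 235 236 236 234 238 235 235]
 [237 236 235 236 237 236 237 236 236 236 236 236 237 237 237]
 [237 236 236 237 235 235 236 236 237 237 237 236 234 235 237]
 [236 236 235 236 236 235 237 236 237 236 237 237 235 235 236]
 [236 237 235 237 237 237 237 237 237 236 236 236 237 234 236]
 [237 238 236 236 237 237 236 236 236 235 236 237 235 238 236]
 [237 237 237 236 236 236 237 236 236 237 236 237 237 236 237]
 [238 237 237 236 236 237 235 237 236 236 236 236 237 237 237]]
```

jog_arm --steps '[{"delta_pos": [0.02,0.115,0],"rotation": [0,0,0.08]},{"delta_pos": [0.04,0.23,0],"rotation": [0,0,0.17]},{"delta_pos": [0.06,0.345,0],"rotation": [0,0,0.25]},{"delta_pos": [0.075,0.46,0],"rotation": [0,0,0.34]},{"delta_pos": [0.09,0.575,0],"rotation": [0,0,0.43]},{"delta_pos": [0.11,0.69,0],"rotation": [0,0,0.52]},{"delta_pos": [0.13,0.805,0],"rotation": [0,0,0.61]},{"delta_pos": [0.15,0.92,0],"rotation": [0,0,0.69]}]'

```text
t: 13.6
position: [0.5491, -0.0463, 0.1348]
ee_rot: [-3.141, -0.0, 2.341]
force: [-0.1, -0.4, 0.0]
gripper_width: 0.14
finger_force: 38.9
```

```bash
python3 d.py .575 .1682 .14 103.12
```

```text
t 13.6 pos [ 0.5491 -0.0463  0.1348] rpy [-1.7998e+02 -2.0000e-02  1.3411e+02] q [-0.08  0.35 -0.09  1.13  0.    0.72] F [-0.1 -0.4  0. ] w 0.14 ff 38.9
units [ 1.1336  1.3992 -0.0432] rot [-5.000e-04 -3.000e-04  6.887e-01]
```

jog_arm --steps '[{"delta_pos": [0.1,0.12,-0.01],"rotation": [0,0,0.09]},{"delta_pos": [0.2,0.24,-0.02],"rotation": [0,0,0.18]},{"delta_pos": [0.3,0.37,-0.03],"rotation": [0,0,0.26]},{"delta_pos": [0.4,0.5,-0.04],"rotation": [0,0,0.35]},{"delta_pos": [0.5,0.62,-0.04],"rotation": [0,0,0.44]},{"delta_pos": [0.6,0.75,-0.04],"rotation": [0,0,0.53]},{"delta_pos": [0.7,0.87,-0.04],"rotation": [0,0,0.61]},{"delta_pos": [0.8,0.99,-0.04],"rotation": [0,0,0.688]}]'

```text
t: 14.6
position: [0.5673, 0.1054, 0.1396]
ee_rot: [-3.141, -0.0, 1.8]
force: [0.6, 0.1, -0.2]
gripper_width: 0.14
finger_force: 38.9
```

```bash
python3 d.py .575 .1682 .09 103.12
```

```text
t 14.6 pos [0.5673 0.1054 0.1396] rpy [-179.97   -0.    103.16] q [ 0.18  0.4  -0.01  1.16 -0.    1.52] F [ 0.6  0.1 -0.2] w 0.14 ff 38.9
units [0.4946 0.1818 0.4134] rot [-0.0006 -0.      0.0009]
```

jog_arm --steps '[{"delta_pos": [0.08,0.03,0],"rotation": [0,0,0]},{"delta_pos": [0.16,0.06,0],"rotation": [0,0,0]},{"delta_pos": [0.25,0.09,0.05],"rotation": [0,0,0]},{"delta_pos": [0.35,0.13,0.13],"rotation": [0,0,0]},{"delta_pos": [0.43,0.16,0.21],"rotation": [0,0,0]},{"delta_pos": [0.495,0.182,0.29],"rotation": [0,0,0]},{"delta_pos": [0.495,0.182,0.36],"rotation": [0,0,0]},{"delta_pos": [0.495,0.182,0.41],"rotation": [0,0,0]}]'

```text
t: 15.6
position: [0.5749, 0.1674, 0.0899]
ee_rot: [-3.141, 0.0, 1.802]
force: [-0.0, -0.7, -0.2]
gripper_width: 0.145
finger_force: 38.9
```

```bash
python3 d.py .575 .1682 .07 103.12
python3 - <<'E'
from h import *
from cell import manip
s=vision.capture("scene")[:,:,::-1];t=vision.capture("top")[:,:,::-1]
cv2.imwrite("pics/s8.png",s);cv2.imwrite("pics/t8.png",t)
p=manip.observe()["position"];print(p)
u=np.array([-.2270,.9739,0]);v=np.array([.9739,.2270,0])
foot=p-[0,0,.0171]
for a in(-.02125,.02125):
  for b in(-.00625,.00625):
    print(a,b,"foot px",proj("scene",foot+a*u+b*v)[0].round(1),"top",proj("scene",foot+a*u+b*v+[0,0,.049])[0].round(1))
x,y=proj("scene",foot)[0].astype(int)
print(x,y);print(s.max(2)[y-30:y+14,x-26:x+26:2])
E
```

```text
t 15.6 pos [0.5749 0.1674 0.0899] rpy [-1.7997e+02  1.0000e-02  1.0327e+02] q [ 0.28  0.47 -0.02  1.07 -0.    1.62] F [-0.  -0.7 -0.2] w 0.145 ff 38.9
units [0.006  0.0025 0.166 ] rot [-0.0007  0.0002  0.0034]
[0.57471181 0.16724353 0.0899211 ]
-0.02125 -0.00625 foot px [303.6 228.8] top [303.6 207.9]
-0.02125 0.00625 foot px [307.6 227.5] top [307.7 206.7]
0.02125 -0.00625 foot px [290.9 224.1] top [290.7 203.6]
0.02125 0.00625 foot px [294.9 222.8] top [294.8 202.4]
299 225
[[147 149 149 ... 207 249 249]
 [147 147 150 ... 199 202 233]
 [153 150 154 ... 199 193 194]
 ...
 [250 228 116 ...  42  60 169]
 [255 104  63 ...  58  46 109]
 [255  50  22 ...  80  77  96]]
```

Run:
```python
from h import *
from scipy.ndimage import map_coordinates
s=cv2.imread("pics/scene0.png").max(2).astype(float)
t=cv2.imread("pics/top0.png").max(2).astype(float)
u=np.array([-.2270,.9739]);v=np.array([.9739,.2270]);C=np.array([.572,.181])
xs=np.arange(-20,21,1.)
np.set_printoptions(linewidth=250)
print(xs.astype(int))
for n,im in(("scene",s),("top",t)):
  for y in(-30,-36,-42,-48,-54,-60):
    P=C+xs[:,None]/1000*v+y/1000*u
    q=proj(n,np.c_[P,np.full(len(P),.038)])
    print(n,y,map_coordinates(im,[q[:,1],q[:,0]],order=1).astype(int))
  for x in(-25,-20,20,25,30):
    print(n,"z.044 shift at x",x,(proj(n,np.r_[C+x/1e3*v-.04*u,.044])-proj(n,np.r_[C+x/1e3*v-.04*u,.038])).round(2)) if x==20 else 0
```

```text
[-20 -19 -18 -17 -16 -15 -14 -13 -12 -11 -10  -9  -8  -7  -6  -5  -4  -3  -2  -1   0   1   2   3   4   5   6   7   8   9  10  11  12  13  14  15  16  17  18  19  20]
scene -30 [ 44  28  25  23  22  24  27  28  31  35  39  37  35  33  31  29  24  22  23  25  31  35  40  50  68  87 113 161 217 250 236 212 178 146 110  68  35  13  12  14  16]
scene -36 [176 133  97  68  47  35  33  34  35  34  33  34  34  34  34  34  33  32  30  30  33  37  43  50  71 100 135 176 214 244 243 214 175 129  79  33   8   7   6   6  10]
scene -42 [ 53  46  37  32  29  28  29  30  31  30  29  29  30  30  29  29  29  29  29  29  30  34  45  64  94 111 129 150 182 209 230 247 248 220 167 116  75  46  28  19  19]
scene -48 [ 44  41  37  33  31  29  27  28  31  34  33  32  32  33  33  34  29  22  15  18  21  28  38  53  73 104 145 194 230 251 245 220 185 144  99  63  39  25  21  23  26]
scene -54 [ 44  41  39  38  33  28  23  24  30  37  37  35  32  30  29  29  30  29  28  28  28  30  37  52  73 107 166 216 248 231 205 167 135  98  57  23   9   9  16  25  34]
scene -60 [ 47  41  36  32  29  29  32  34  31  29  28
[... 547 characters left out ...]
0  50  52  54  64  75  97 126 151 168 182 185 186 187 187 187 187 185 183 176 158 138 112  86  73  62  59  59  59  58  58  65  72  93 115]
top -48 [ 60  62  62  60  57  54  53  53  54  57  61  77  94 119 146 165 177 185 185 186 186 186 187 188 185 181 167 144 120  93  70  64  59  58  58  58  58  65  81  99 123]
top -54 [ 61  63  63  60  56  54  51  51  54  58  64  73  96 121 143 164 175 182 185 185 186 186 186 186 184 174 162 139 113  90  73  62  60  59  59  58  60  63  75  93 111]
top -60 [ 61  62  62  61  58  55  52  50  52  54  61  73  91 120 148 165 181 184 186 186 186 186 187 186 184 181 162 143 117  91  75  65  59  57  56  56  56  66  77  99 124]
top z.044 shift at x 20 [[-0.25 -0.56]]
```

Run:
```python
from h import *
np.set_printoptions(linewidth=250)
for c in[[567.9,64.4],[581.5,9.9],[644.7,25.6],[631.1,80.2]]:
    p=proj("scene",np.r_[np.array(c)/1e3,.084])[0];print(c,((p-[235,195])*6+2.5).round())
s=cv2.imread("pics/s8.png")
print("cols",list(range(284,316)))
for r in range(198,236):print(r,s[r,284:316].max(1))
```

```text
[567.9, 64.4] [515. 247.]
[581.5, 9.9] [632. 289.]
[644.7, 25.6] [757. 242.]
[631.1, 80.2] [640. 203.]
cols [284, 285, 286, 287, 288, 289, 290, 291, 292, 293, 294, 295, 296, 297, 298, 299, 300, 301, 302, 303, 304, 305, 306, 307, 308, 309, 310, 311, 312, 313, 314, 315]
198 [ 26  45  51  49  36  46  43  43  47  40  42  49  45  46  38  46  48  41  38  43  51  52  43  50  51  39 158 165 160 156 159 153]
199 [ 60  39  43  34  44  40  51  45  39  49  43  41  43  45  45  49  42  47  44  42  43  48  41  45  34  30 162 165 156 156 152 155]
200 [157  51  25  28  37  39  39  41  49  44  40  47  46  45  42  41  45  48  42  45  48  35  39  31  36  86 155 156 153 151 151 153]
201 [157 170 173 100  91  37  38  42  46  44  46  48  46  47  47  48  48  43  39  47  35  35  69  40  84 163 156 150 151 147 145 134]
202 [153 156 157 162 167 171  99  36  31  46  43  47  45  46  40  38  37  35  38  44  43 157 175  95  81 133 139 140 136 148 245 249]
203 [154 155 155 154 157 157 165 171  69  37  39  42  30  38  35  33  26  24  21  23  20  24 136  84 139 255 252 248 245 245 240 238]
204 [154 152 154 157 150 15
[... 3560 characters left out ...]
4 234 236 235 236 235 236 236]
231 [211 213 187 189 163 116  90  49  38 108 168 255 253 244 240 239 236 235 235 235 236 234 235 236 235 235 235 236 234 235 236 235]
232 [178 171 165 167 162 120  93  80 126 141  60  81 215 255 255 250 244 238 237 235 236 235 235 235 235 235 235 235 234 235 234 235]
233 [ 72  57  91 125 174 129 141 140 126 124  60  23  32  44  85 212 255 253 247 242 239 236 236 235 234 235 235 235 236 235 236 237]
234 [ 32  22  38  29  62 104 125 129 130 135  69  27  23  26  29  38  89 219 212 255 251 244 240 237 237 236 236 237 235 236 236 238]
235 [ 40  22  33  27  31  40  45  59  77  71  33  29  37  29  24  23  20  34  33  83 218 255 255 250 244 239 238 238 236 236 237 244]
```

jog_arm --steps '[{"delta_pos": [0.006,0.003,0.04],"rotation": [0,0,0.003]},{"delta_pos": [0.006,0.003,0.08],"rotation": [0,0,0.003]},{"delta_pos": [0.006,0.003,0.12],"rotation": [0,0,0.003]},{"delta_pos": [0.006,0.003,0.16],"rotation": [0,0,0.003]},{"delta_pos": [0.006,0.003,0.19],"rotation": [0,0,0.003]},{"delta_pos": [0.006,0.003,0.21],"rotation": [0,0,0.003]},{"delta_pos": [0.006,0.003,0.22],"rotation": [0,0,0.003]},{"delta_pos": [0.006,0.003,0.22],"rotation": [0,0,0.003]}]'

```text
t: 16.7
position: [0.5753, 0.1684, 0.0642]
ee_rot: [-3.142, -0.0, 1.8]
force: [-0.1, -0.8, -0.2]
gripper_width: 0.139
finger_force: 38.9
```

```bash
python3 d.py .575 .1682 .058 103.12
```

```text
t 16.7 pos [0.5753 0.1684 0.0642] rpy [-180.     -0.    103.14] q [ 0.28  0.49 -0.06  1.01  0.    1.63] F [-0.1 -0.8 -0.2] w 0.139 ff 38.9
units [-0.0014 -0.0025  0.0518] rot [-0.     -0.      0.0005]
```

jog_arm --steps '[{"delta_pos": [-0.001,-0.002,0.006],"rotation": [0,0,0]},{"delta_pos": [-0.001,-0.002,0.012],"rotation": [0,0,0]},{"delta_pos": [-0.001,-0.002,0.018],"rotation": [0,0,0]},{"delta_pos": [-0.001,-0.002,0.024],"rotation": [0,0,0]},{"delta_pos": [-0.001,-0.002,0.03],"rotation": [0,0,0]},{"delta_pos": [-0.001,-0.002,0.036],"rotation": [0,0,0]},{"delta_pos": [-0.001,-0.002,0.042],"rotation": [0,0,0]},{"delta_pos": [-0.001,-0.002,0.046],"rotation": [0,0,0]}]'

```text
t: 17.7
position: [0.5751, 0.1683, 0.0587]
ee_rot: [3.142, 0.0, 1.8]
force: [-0.1, -0.2, -0.1]
gripper_width: 0.142
finger_force: 38.9
```

```bash
python3 d.py .575 .1682 .0565 103.12
```

```text
t 17.7 pos [0.5751 0.1683 0.0587] rpy [180.     0.   103.14] q [ 0.28  0.5  -0.07  1.   -0.    1.63] F [-0.1 -0.2 -0.1] w 0.142 ff 38.9
units [-0.0004 -0.0007  0.018 ] rot [0.     0.     0.0005]
```

Foot is inside the trough with no contact. I'll lower a touch more, then feel one wall to check the lateral centring.

jog_arm --steps '[{"delta_pos": [0,0,0.006],"rotation": [0,0,0]},{"delta_pos": [0,0,0.012],"rotation": [0,0,0]},{"delta_pos": [0,0,0.018],"rotation": [0,0,0]},{"delta_pos": [0,0.003,0.018],"rotation": [0,0,0]},{"delta_pos": [0,0.006,0.018],"rotation": [0,0,0]},{"delta_pos": [0,0.009,0.018],"rotation": [0,0,0]},{"delta_pos": [0,0.011,0.018],"rotation": [0,0,0]},{"delta_pos": [0,0.012,0.018],"rotation": [0,0,0]}]'

```text
t: 18.7
position: [0.5765, 0.1686, 0.0565]
ee_rot: [3.142, 0.0, 1.8]
force: [0.1, 0.9, -0.5]
gripper_width: 0.138
finger_force: 38.9
```

```bash
python3 d.py .575 .1682 .0565 103.12
```

```text
t 18.7 pos [0.5765 0.1686 0.0565] rpy [180.     0.   103.14] q [ 0.28  0.5  -0.07  1.   -0.    1.63] F [ 0.1  0.9 -0.5] w 0.138 ff 38.9
units [-0.0004 -0.0127  0.0002] rot [0.     0.     0.0005]
```

jog_arm --steps '[{"delta_pos": [0,0.002,0],"rotation": [0,0,0]},{"delta_pos": [0,0.004,0],"rotation": [0,0,0]},{"delta_pos": [0,0.006,0],"rotation": [0,0,0]},{"delta_pos": [0,0.008,0],"rotation": [0,0,0]},{"delta_pos": [0,0.01,0],"rotation": [0,0,0]},{"delta_pos": [0,0.01,0],"rotation": [0,0,0]},{"delta_pos": [0,0.01,0],"rotation": [0,0,0]},{"delta_pos": [0,0.01,0],"rotation": [0,0,0]}]'

```text
t: 19.7
position: [0.5772, 0.1688, 0.0564]
ee_rot: [-3.141, 0.0, 1.8]
force: [-5.2, -0.9, 2.1]
gripper_width: 0.136
finger_force: 39.3
```

```bash
python3 d.py .575 .1682 .0565 103.12
```

```text
t 19.7 pos [0.5772 0.1688 0.0564] rpy [-179.95    0.    103.14] q [ 0.28  0.51 -0.07  1.    0.    1.63] F [-5.2 -0.9  2.1] w 0.136 ff 39.3
units [-0.0005 -0.0188 -0.0006] rot [-0.001   0.      0.0005]
```

Wall found at about +2.1 mm, so the trough centre is about +0.9 mm. I'll centre there and advance towards the follower.

jog_arm --steps '[{"delta_pos": [0,-0.007,0],"rotation": [0,0,0]},{"delta_pos": [0,-0.0145,0],"rotation": [0,0,0]},{"delta_pos": [0.01,-0.0145,0],"rotation": [0,0,0]},{"delta_pos": [0.02,-0.0145,0],"rotation": [0,0,0]},{"delta_pos": [0.03,-0.0145,0],"rotation": [0,0,0]},{"delta_pos": [0.04,-0.0145,0],"rotation": [0,0,0]},{"delta_pos": [0.05,-0.0145,0],"rotation": [0,0,0]},{"delta_pos": [0.05,-0.0145,0],"rotation": [0,0,0]}]'

```text
t: 20.7
position: [0.5746, 0.1744, 0.0565]
ee_rot: [3.142, -0.0, 1.8]
force: [-0.7, 0.1, -0.7]
gripper_width: 0.14
finger_force: 39.0
```

```bash
python3 d.py .572 .181 .0565 103.12
```

```text
t 20.7 pos [0.5746 0.1744 0.0565] rpy [180.    -0.   103.15] q [ 0.29  0.5  -0.07  1.    0.    1.64] F [-0.7  0.1 -0.7] w 0.14 ff 39.0
units [ 0.0582 -0.0083  0.0003] rot [ 0.0001 -0.      0.0006]
```

jog_arm --steps '[{"delta_pos": [0.004,0,0],"rotation": [0,0,0]},{"delta_pos": [0.008,0,0],"rotation": [0,0,0]},{"delta_pos": [0.012,0,0],"rotation": [0,0,0]},{"delta_pos": [0.016,0,0],"rotation": [0,0,0]},{"delta_pos": [0.02,0,0],"rotation": [0,0,0]},{"delta_pos": [0.024,0,0],"rotation": [0,0,0]},{"delta_pos": [0.028,0,0],"rotation": [0,0,0]},{"delta_pos": [0.03,0,0],"rotation": [0,0,0]}]'

```text
t: 21.7
position: [0.5738, 0.1777, 0.0565]
ee_rot: [3.142, 0.0, 1.8]
force: [0.9, -5.7, -0.1]
gripper_width: 0.141
finger_force: 39.1
```

```bash
python3 d.py .572 .181 .0565 103.12
```

```text
t 21.7 pos [0.5738 0.1777 0.0565] rpy [1.8000e+02 2.0000e-02 1.0314e+02] q [ 0.3   0.5  -0.07  1.   -0.    1.64] F [ 0.9 -5.7 -0.1] w 0.141 ff 39.1
units [ 0.0299 -0.0082  0.0003] rot [0.     0.0004 0.0004]
```

jog_arm --steps '[{"delta_pos": [0.007,0,0],"rotation": [0,0,0]},{"delta_pos": [0.014,0,0],"rotation": [0,0,0]},{"delta_pos": [0.021,0,0],"rotation": [0,0,0]},{"delta_pos": [0.028,0,0],"rotation": [0,0,0]},{"delta_pos": [0.035,0,0],"rotation": [0,0,0]},{"delta_pos": [0.041,0,0],"rotation": [0,0,0]},{"delta_pos": [0.045,0,0],"rotation": [0,0,0]},{"delta_pos": [0.045,0,0],"rotation": [0,0,0]}]'

```text
t: 22.7
position: [0.5726, 0.1827, 0.0565]
ee_rot: [-3.142, 0.001, 1.8]
force: [1.7, -7.9, 0.6]
gripper_width: 0.139
finger_force: 39.1
```

```bash
python3 d.py .572 .181 .0565 103.12
python3 - <<'E'
from h import *
from cell import manip
for i in range(4):
    f=manip.observe()["force"];print(f.round(2),f@[-.227,.974,0]);s=vision.capture("scene")
cv2.imwrite("pics/s9.png",s[:,:,::-1])
E
```

```text
t 22.7 pos [0.5726 0.1827 0.0565] rpy [-1.8000e+02  5.0000e-02  1.0313e+02] q [ 0.31  0.5  -0.07  1.   -0.    1.65] F [ 1.7 -7.9  0.6] w 0.139 ff 39.1
units [-0.0125 -0.0079  0.0001] rot [-0.0001  0.0011  0.0002]
[ 1.74 -7.93  0.55] -8.122311172484865
[ 2.   -7.72  0.39] -7.9762848231177035
[ 0.93 -7.13 -0.49] -7.15136381181261
[ 1.19 -7.81  0.58] -7.872183829798848
```

Spring force 7.8 N, so compression is about 7.6 mm and the cell is past the shoulder. Lowering.

jog_arm --steps '[{"delta_pos": [0,0,0.005],"rotation": [0,0,0]},{"delta_pos": [0,0,0.01],"rotation": [0,0,0]},{"delta_pos": [0,0,0.015],"rotation": [0,0,0]},{"delta_pos": [0,0,0.018],"rotation": [0,0,0]},{"delta_pos": [0,0,0.021],"rotation": [0,0,0]},{"delta_pos": [0,0,0.024],"rotation": [0,0,0]},{"delta_pos": [0,0,0.027],"rotation": [0,0,0]},{"delta_pos": [0,0,0.03],"rotation": [0,0,0]}]'

```text
t: 23.9
position: [0.573, 0.1827, 0.0533]
ee_rot: [3.141, 0.001, 1.8]
force: [1.4, -7.8, 3.9]
gripper_width: 0.14
finger_force: 39.8
```

jog_arm --steps '[{"delta_pos": [0,0,0.004],"rotation": [0,0,0]},{"delta_pos": [0,0,0.008],"rotation": [0,0,0]},{"delta_pos": [0,0,0.011],"rotation": [0,0,0]},{"delta_pos": [0,0,0.014],"rotation": [0,0,0]},{"delta_pos": [0,0,0.017],"rotation": [0,0,0]},{"delta_pos": [0,0,0.02],"rotation": [0,0,0]},{"delta_pos": [0,0,0.022],"rotation": [0,0,0]},{"delta_pos": [0,0,0.024],"rotation": [0,0,0]}]'

```text
t: 24.9
position: [0.573, 0.1828, 0.0505]
ee_rot: [3.141, 0.001, 1.8]
force: [1.8, -7.3, 4.0]
gripper_width: 0.138
finger_force: 39.8
```

```bash
python3 d.py .572 .181 .0491 103.12
```

```text
t 24.9 pos [0.573  0.1828 0.0505] rpy [1.7995e+02 4.0000e-02 1.0312e+02] q [ 0.31  0.51 -0.08  0.98 -0.    1.65] F [ 1.8 -7.3  4. ] w 0.138 ff 39.8
units [-0.0125 -0.0113  0.0114] rot [0.0012 0.001  0.0001]
```

Constant 4 N upward while moving is friction at the follower. Going down to the seat.

jog_arm --steps '[{"delta_pos": [0,0,0.003],"rotation": [0,0,0]},{"delta_pos": [0,0,0.005],"rotation": [0,0,0]},{"delta_pos": [0,0,0.007],"rotation": [0,0,0]},{"delta_pos": [0,0,0.009],"rotation": [0,0,0]},{"delta_pos": [0,0,0.01],"rotation": [0,0,0]},{"delta_pos": [0,0,0.011],"rotation": [0,0,0]},{"delta_pos": [0,0,0.012],"rotation": [0,0,0]},{"delta_pos": [0,0,0.012],"rotation": [0,0,0]}]'

```text
t: 25.9
position: [0.573, 0.1828, 0.0491]
ee_rot: [3.141, 0.001, 1.8]
force: [1.3, -8.0, 6.5]
gripper_width: 0.138
finger_force: 40.0
```

```bash
python3 d.py .572 .181 .0491 103.12
```

```text
t 25.9 pos [0.573  0.1828 0.0491] rpy [1.7995e+02 4.0000e-02 1.0312e+02] q [ 0.31  0.51 -0.08  0.98 -0.    1.65] F [ 1.3 -8.   6.5] w 0.138 ff 40.0
units [-0.0125 -0.0113  0.0001] rot [0.0012 0.001  0.    ]
```

jog_arm --steps '[{"delta_pos": [0,0,0.001],"rotation": [0,0,0]},{"delta_pos": [0,0,0.002],"rotation": [0,0,0]},{"delta_pos": [0,0,0.003],"rotation": [0,0,0]},{"delta_pos": [0,0,0.004],"rotation": [0,0,0]},{"delta_pos": [0,0,0.005],"rotation": [0,0,0]},{"delta_pos": [0,0,0.005],"rotation": [0,0,0]},{"delta_pos": [0,0,0.005],"rotation": [0,0,0]},{"delta_pos": [0,0,0.005],"rotation": [0,0,0]}]'

```text
t: 26.9
position: [0.573, 0.1828, 0.0491]
ee_rot: [3.14, 0.001, 1.8]
force: [-2.6, -9.5, 14.9]
gripper_width: 0.142
finger_force: 41.3
```

Seated: the force rises with no further motion. I'll ease the downforce and let the spring carry the cell back to the shoulder while it's still held.

jog_arm --steps '[{"delta_pos": [0,0,-0.003],"rotation": [0,0,0]},{"delta_pos": [-0.002,0,-0.005],"rotation": [0,0,0]},{"delta_pos": [-0.004,0,-0.005],"rotation": [0,0,0]},{"delta_pos": [-0.006,0,-0.005],"rotation": [0,0,0]},{"delta_pos": [-0.008,0,-0.005],"rotation": [0,0,0]},{"delta_pos": [-0.01,0,-0.005],"rotation": [0,0,0]},{"delta_pos": [-0.011,0,-0.005],"rotation": [0,0,0]},{"delta_pos": [-0.011,0,-0.005],"rotation": [0,0,0]}]'

```text
t: 27.9
position: [0.5732, 0.1818, 0.0491]
ee_rot: [3.141, 0.0, 1.8]
force: [1.6, -5.5, 4.5]
gripper_width: 0.138
finger_force: 39.8
```

```bash
python3 d.py .572 .181 .0491 103.12
```

```text
t 27.9 pos [0.5732 0.1818 0.0491] rpy [1.7995e+02 1.0000e-02 1.0314e+02] q [ 0.31  0.51 -0.08  0.98 -0.    1.65] F [ 1.6 -5.5  4.5] w 0.138 ff 39.8
units [-0.0044 -0.0113  0.0001] rot [0.0012 0.0002 0.0004]
```

jog_arm --steps '[{"delta_pos": [-0.001,0,-0.001],"rotation": [0,0,0]},{"delta_pos": [-0.002,0,-0.002],"rotation": [0,0,0]},{"delta_pos": [-0.003,0,-0.002],"rotation": [0,0,0]},{"delta_pos": [-0.004,0,-0.002],"rotation": [0,0,0]},{"delta_pos": [-0.005,0,-0.002],"rotation": [0,0,0]},{"delta_pos": [-0.006,0,-0.002],"rotation": [0,0,0]},{"delta_pos": [-0.006,0,-0.002],"rotation": [0,0,0]},{"delta_pos": [-0.006,0,-0.002],"rotation": [0,0,0]}]'

```text
t: 28.9
position: [0.5732, 0.1816, 0.0491]
ee_rot: [3.141, -0.001, 1.8]
force: [2.6, 0.7, 4.9]
gripper_width: 0.138
finger_force: 39.9
```

The shoulder has taken the load (spring-direction force ≈ 0). Releasing.

jog_arm --steps '[{"delta_pos": [0,0,0],"rotation": [0,0,0]},{"delta_pos": [0,0,0],"rotation": [0,0,0]},{"delta_pos": [0,0,0],"rotation": [0,0,0]},{"delta_pos": [0,0,0],"rotation": [0,0,0]},{"delta_pos": [0,0,0],"rotation": [0,0,0]},{"delta_pos": [0,0,0],"rotation": [0,0,0]},{"delta_pos": [0,0,0],"rotation": [0,0,0]},{"delta_pos": [0,0,0],"rotation": [0,0,0]}]' --jaw 0.4 --squeeze 20

```text
t: 29.9
position: [0.573, 0.1811, 0.0488]
ee_rot: [3.142, -0.0, 1.8]
force: [0.9, 0.5, -0.2]
gripper_width: 0.399
finger_force: 0.0
```

jog_arm --steps '[{"delta_pos": [0,0,-0.04],"rotation": [0,0,0]},{"delta_pos": [0,0,-0.1],"rotation": [0,0,0]},{"delta_pos": [0,0,-0.2],"rotation": [0,0,0]},{"delta_pos": [0,0,-0.32],"rotation": [0,0,0]},{"delta_pos": [0,0,-0.46],"rotation": [0,0,0]},{"delta_pos": [0,0,-0.6],"rotation": [0,0,0]},{"delta_pos": [0,0,-0.75],"rotation": [0,0,0]},{"delta_pos": [0,0,-0.9],"rotation": [0,0,0]}]'

```text
t: 30.9
position: [0.5731, 0.1811, 0.1585]
ee_rot: [3.141, -0.0, 1.8]
force: [-0.1, -0.3, -0.8]
gripper_width: 0.401
finger_force: 0.0
```

```bash
python3 d.py .572 .181 .0491 103.12
python3 - <<'E'
from h import *
s=vision.capture("scene")[:,:,::-1];cv2.imwrite("pics/s10.png",s);t=vision.capture("top")[:,:,::-1];cv2.imwrite("pics/t10.png",t)
u=np.array([-.2270,.9739,0]);v=np.array([.9739,.2270,0])
c=np.array([.5732,.1816,.032])
for a in(-.02125,.02125):
  for b in(-.00625,.00625):
    print(a,b,"foot",proj("scene",c+a*u+b*v)[0].round(1),"top",proj("scene",c+a*u+b*v+[0,0,.049])[0].round(1))
s0=cv2.imread("pics/scene0.png")
d=(np.abs(s.astype(int)-s0).max(2)>30)
for r in range(205,252):print(r,''.join('%4d'%x for x in s[r,280:316].max(1)))
E
```

```text
t 30.9 pos [0.5731 0.1811 0.1585] rpy [179.95  -0.   103.14] q [ 0.31  0.44  0.1   1.23 -0.    1.65] F [-0.1 -0.3 -0.8] w 0.401 ff 0.0
units [ 8.000e-04 -9.800e-03  9.115e-01] rot [ 0.0011 -0.0001  0.0005]
-0.02125 -0.00625 foot [299.8 243.8] top [299.8 223.5]
-0.02125 0.00625 foot [303.9 242.4] top [303.9 222.3]
0.02125 -0.00625 foot [287.5 238.9] top [287.2 219. ]
0.02125 0.00625 foot [291.5 237.5] top [291.3 217.8]
205  156 153 151 153 157 151 157 152 149 141 130 122 112 111 116 122 249 252 249 250 250 244 243 240 237 239 237 236 234 235 233 234 236 233 235 234
206  155 154 154 145 135 125 113 106 123 137 248 252 251 249 249 244 243 239 239 238 237 238 235 235 235 235 235 236 234 235 236 234 235 235 234 234
207  116 109 101 133 115 246 252 250 250 245 242 239 239 238 238 237 236 235 235 236 236 235 236 236 235 234 236 235 235 235 235 236 235 234 236 235
208  251 249 250 248 245 241 240 238 237 238 234 235 235 235 236 236 234 235 234 235 235 234 235 235 236 235 235 234 235 234 235 234 235 236 234 235
209  240 239 238 238 236 237 237 235 236 234 235 234 234 236 235 235 235 235 235 2
[... 5624 characters left out ...]
  32  29  34  42  41  42  41  43  35  29  31  58  64  60  59  44  38  33  25  35  34  31  29  19 165 168
248   54  42  56  79  68  42  56  34  33  31  28  32  36  28  34  41  38  37  41  38  36  33  41  50  63  65  59  57  37  28  40  34  29  20 177 128
249   63  66  67  56  51  83 193  78  23  36  39  36  35  32  34  36  34  32  35  33  26  28  36  29  36  42  55  62  55  60  45  36  46  47  38  27
250   62  69  65  85  54  34  68  87  36  34  33  41  32  37  37  31  25  31  44  27  30  31  29  34  29  31  35  39  57  55  53  45  33  24  31  36
251   68  63  70  60  57  77 100  59  33  30  36  32  35  36  30  36  31  26  27  23  16  21  35  32  39  34  34  32  33  31  36  36  31  40  29  32
```

The numbers from the last picture show vertical cell edges (columns 290, 300 and 304 constant over rows 221–239). The top line slopes as predicted for a level, seated cell, and the arm is clear. Handing in.

```bash
python3 -c "
from cell import manip
print(manip.sign_off())"
```

```text
the job is handed in; nothing more can be done
None
```

The long cell is in the carrier, with its foot on the seat and its end against the shoulder, held upright by the spring; the gripper is clear, the short cell stayed in its rack, and I handed the job in at about 31 s.

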